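# Fish the spatula out of the drip tray through the rack's bay

### The arm

A 7-joint arm with a two-finger parallel gripper is mounted at the origin on the work surface. World frame = base frame: x ahead of the robot, y to its left, z up, the work surface at z = 0. Lengths are in mm, angles in rad, forces in N, time in s.
With the tool pointing down it reaches from about 350 to 775 mm from the base axis. Payload 3.1 kg.
Tool frame: the origin (TCP) lies midway between the tips of the shut fingers; the grasp point (between the pads) lies 19 mm behind it; z points along the fingers, y is the line along which they close (so a half turn about z gives the same grasp; the last joint's range is limited). The gripper opens to 85 mm and grips with 20 to 120 N. Pads are 22 mm wide; open, the fingers measure 114 mm over their backs; the gripper's body (76 mm by 85 mm) begins 54 mm behind the grasp point. The pads swing forward as they close: fully open they stand 13 mm farther back than shut.
Start: joints at [1.062, 0.311, 0.014, 1.512, -0.004, 1.319, -0.027], TCP at [247.55, -491.159, 193.404] pointing down, gripper open.
Joint ranges: [-2.7, 2.7], [-0.3, 1.91], [-1.27, 1.3], [0.12, 2.57], [-1.44, 4.58], [0.2, 2.03], [-3.05, 3.05]. Speed limits (rad/s): [2.79, 2.79, 3.14, 3.14, 3.14, 3.14, 3.14].

### API

Orientations are given as a unit quaternion [w, x, y, z].
In Python, from workcell import read_state, viewer, env gives the robot as it stands.
- The arm moves only by the tool jog_arm, never from a script. Its argument "commands" is text: rows parted by semicolons, each of 5 numbers parted by spaces: the opening, from 0 (shut) to 1 (fully open), then the shift along the tool's x, y, z in units of 30 mm (1.0 is 30 mm), then the turn about the tool's z in rad. In form: fingers tx ty tz spin; .... A call has exactly 8 rows; each row shifts and turns the commanded pose from where the row before left it, along the tool's axes as they then stand; what a row does not reach is not made up. A row lasts 1/12 s, in which the tool goes at most 41.7 mm and 7.16 degrees, less where a joint would pass 70% of its speed; a pose out of reach is approached as far as the arm can. A call is refused whole if a number of a shift passes 1 or a number of a turn 0.125, either way. A call with a gripper value outside its range is refused whole. The fingers move at their own pace and stop on an object; "grip_force" is the grip in N (left out, the last holds). Time passes only in rows, so rows that do not move let the fingers close, or fill a call up. It gives the time, the measured TCP pose, the force, the opening and the grip force at its end, in the units of the state.
- read_state(): the state, without advancing time (a new reading comes with each control period).
- viewer.get_image(name): name is "scene" or "side" or "wrist"; returns the picture (400x640x3 uint8, blue, green, red); there is no depth.
- viewer.camera_info(name): a dict with "fx", "fy", "cx", "cy" (pixels), "k1" (the pictures are not rectified: a ray, as slopes to the right and down, at radius r is drawn at 1 + k1 r^2 times it, then the intrinsics apply), "rvec" (rotation vector, rad) and "tvec" (3), from world to camera coordinates, as OpenCV has them; the wrist camera has in their place "hand_eye" (4x4, takes a point from camera to tool coordinates, whose origin is the TCP and whose axes are the flange's). Camera axes: x right, y down, z forward; pixel columns grow to the right and rows downward; lengths in mm; the calibration is good to about 2 mm. A picture is of the moment at which its call begins: read the wrist's pose just before it. camera_info takes no time and is no camera call.
- env.sign_off(): hands the job in; it is judged then, once.
The state is a dict: "time_s": time; "joints": joint angles; "joint_vel": joint speeds; "joint_efforts": joint torques, N m; "ee_pos": TCP position; "orientation": TCP orientation; "ft_force": force on the tool from outside, world axes, zero at the start; "wrist_torque": the same for the moment, N m; "gripper_width": opening from 0.0 (shut) to 1.0 (fully open); "finger_force": force on a finger pad.
Only numpy, scipy, OpenCV 4.12 (cv2) and the standard library are available. Lean on these libraries where they do the work, as an engineer would, in place of code of your own. Each camera call takes 0.05 s, during which the arm holds its last target. There are 200 camera calls.

### The job

The wooden spatula has dropped into the drip tray under the steel drying rack, and the lantern is standing across the open bay above it. Lift the lantern off by its handle and set it down, without dropping it, upright in the middle of the cork mat; then reach through the bay, take the spatula, and bring it out at a slant, handle end first, without forcing it against the wires. Leave the other things where they are, and finish still holding the spatula in the gripper, all of it at least 6 cm above the rack's wire deck and touching nothing else.

Things in the scene. Friction and masses are not known exactly. Their poses are not given: they have to be found in the camera images.
- rack: Drying rack, fixed: steel wire deck on four corner posts over a white drip tray. Origin: middle of its footprint on the worktop; z up, y along its length, x across. Deck 464 mm (y) by 274 mm (x), wire tops 66 mm above the origin; frame and bay wires 6 mm thick, undersides at 60 mm. A wire guard, top at 101 mm, runs round the deck's -y end (y -229 to -85 mm).
- bay (a point): Middle of the deck's one open bay (where a caddy usually hangs), level with the wire tops: 70 mm along +y from the rack's origin, 66 mm up. The bay is clear from y = -30 to +170 mm and x = -62 to +62 mm in the rack's frame: 200 mm long, 125 mm wide.
- tray (a point): Middle of the drip tray's floor under the deck, on its upper face: 6 mm above the rack's origin. Inside 440 mm (rack y) by 250 mm (rack x); rim 46 mm above the rack's origin, so 14 mm below the deck wires.
- lantern: Collapsible plastic lantern, green foot and cap, white pleated shade, stiff bail handle that stays upright. Origin: centre of its underside, z up. Foot 152 mm across, cap 122 mm across, top of the cap 106 mm up (109 mm with its button). About 0.36 kg. It stands across the bay on the wires at both sides.
- lantern_grip (a point): Middle of the black grip sleeve at the top of the lantern's bail, 150 mm above its underside. The sleeve is a round bar 13 mm thick and 90 mm long along the lantern's x axis, with 34 mm free beneath it.
- mat: Round cork mat, fixed on the worktop beside the rack. Origin: centre of its underside. 200 mm across, 5 mm thick.
- spatula: Beech spatula, 320 mm long, about 0.11 kg, flat on the tray floor. Origin: mid-length, on its underside; x towards the handle end, z up. Handle x -55 to +160 mm: straight bar 22 mm wide (y), 18 mm high. Blade x -160 to -60 mm: 56 mm wide, 7 mm thick; neck to x = -47 mm: 34 wide, 12 high. Blade hidden under the deck towards the rack's -y end; about 150 mm of handle lies under the bay.
- spatula_butt (a point): Handle end of the spatula: x = +160 mm in its frame, 9 mm above its underside. At the start it lies in the tray under the bay, 25 to 60 mm short of the bay's +y edge.
- spatula_tip (a point): Blade end of the spatula: x = -160 mm in its frame, 3.5 mm above its underside.
- tin: Bystander: red hinged tin gift case, closed, 163 by 103 mm and 51 mm high, standing on the deck near the rack's -y end. Origin: centre of its underside.
- plate: Bystander: yellow melamine plate, 190 mm across, 22 mm high, on the worktop left of the rack.
- mug: Bystander: blue ceramic mug with a handle, 80 mm across, 92 mm high, on the worktop.
- canister: Bystander: stainless steel tea canister, 92 mm across, 146 mm high, on the worktop.
- softener: Bystander: white bottle with a blue cap, 72 mm across, 170 mm high, on the worktop.
- peg_jar: Bystander: amber jar with a red cap, 90 mm across, 120 mm high, on the worktop left of the rack.

How it is judged (in metres and radians):
On the way, in this order (a step that is already met when the one before it is completed fails the run):
1. the lantern stands upright on the cork mat, let go (horizontal distance between lantern and mat below 0.035 m and z of lantern in the frame of mat below 0.012 m and angle between lantern's own z axis and vertical below 0.12 rad and contact force between the fingers and lantern below 0.1 N and linear speed of lantern below 0.02 m/s), for 0.2 s.
2. the spatula is held at a slant through the bay: handle end above the deck, blade end still beneath it (z of spatula_butt in the frame of rack above 0.075 m and z of spatula_tip in the frame of rack below 0.058 m and contact force between the fingers and spatula above 0.5 N), for 0.1 s.
At the end, for the whole second after the job is handed in: The lantern stands let go and upright (within 7 degrees) on the cork mat, its centre within 35 mm of the mat's; the spatula is held still in the gripper, both its ends at least 54 mm above the wire deck, touching nothing but the fingers (all of step 1 and z of each of spatula_butt, spatula_tip in the frame of rack above 0.12 m and contact force between the fingers and spatula above 0.5 N and linear speed of spatula below 0.03 m/s and contact force between spatula and rack below 0.05 N and contact force between spatula and lantern below 0.05 N and contact force between spatula and tin below 0.05 N and contact force between spatula and plate below 0.05 N and contact force between spatula and mug below 0.05 N and contact force between spatula and canister below 0.05 N and contact force between spatula and softener below 0.05 N and contact force between spatula and peg_jar below 0.05 N); the arm keeps its last pose, push and grip.
It fails at once if a bystander (tin, plate, mug, canister, bottle, jar) is pushed more than 30 mm or tipped (distance of any of tin, plate, mug, canister, softener, peg_jar from where it was at the start of the episode above 0.03 m or angle between any of tin, plate, mug, canister, softener, peg_jar's own z axis and vertical above 0.35 rad).
It fails at once if the lantern is dropped (contact force between the fingers and lantern below 0.1 N and linear speed of lantern above 0.45 m/s).
It fails at once if the lantern is tipped over (angle between lantern's own z axis and vertical above 0.7 rad).
It fails at once if the spatula is forced against the rack (over 40 N) (contact force between spatula and rack above 40 N).
It also fails if it takes over 69 s, if anything falls off the work surface, if the arm or the gripper's body presses on something with over 40 N, if the wrist force passes 120 N, or if a joint passes its speed limit or range.

## Working session

There is one attempt and no reset: what is moved stays moved. The work goes in short steps, Python scripts to look and compute and a tool call to move; the robot and the scene stay as the last step left them, time stands still between calls to the robot, and variables do not carry over. Pictures are saved under pics/ and viewed, at most 10 in all, crops included, and the job is handed in when it is done.

Besides the shell and the picture viewer there is one more tool, called after "Emit:" by a JSON object that holds its "op" and its "data". jog_arm: Moves the arm, as the interface text tells. Its arguments: {"type":"object","properties":{"commands":{"type":"string"},"grip_force":{"type":"number"}},"required":["commands"]}

```bash
mkdir -p pics; ls; python3 - <<'E'
from workcell import read_state, viewer, env
import cv2,numpy as np
print(read_state())
for n in ["scene","side","wrist"]:
    print(n,viewer.camera_info(n)); im=viewer.get_image(n); cv2.imwrite(f"pics/{n}0.png",im)
E
```

```text
pics
{'time_s': 0.0, 'joints': array([ 1.06224669,  0.31171967,  0.0139713 ,  1.51307353, -0.00440067,
        1.31920625, -0.02719331]), 'joint_vel': array([ 7.93156179e-04,  3.46609137e-04,  1.14558270e-03, -8.58030978e-05,
       -1.19653540e-04, -3.87974864e-04,  1.35935920e-03]), 'joint_efforts': array([-6.58823728e-05, -3.79917240e+01,  1.45903607e-01, -2.30590671e+01,
        1.22762768e-02,  1.38170514e-02,  1.56578545e-05]), 'ee_pos': array([ 247.18484271, -490.39473367,  192.31778277]), 'orientation': array([-1.14457310e-03,  9.72867311e-01,  2.31360724e-01, -3.18393680e-04]), 'ft_force': array([ 0.32014054, -0.30684435, -0.17010471]), 'wrist_torque': array([ 0.00626248, -0.02197454, -0.0309092 ]), 'finger_force': 0.0, 'gripper_width': 0.9973068626991503}
scene {'fx': 434.1050073063542, 'fy': 434.1050073063542, 'cx': 307.85748996398513, 'cy': 203.7570449841241, 'k1': -0.025968983731405673, 'rvec': array([ 1.07452489,  2.55464338, -0.85774415]), 'tvec': array([ 392.41376726, -273.73330589, 1864.75558792])}
side {'fx': 490.45710172705003, 'fy': 490.45710172705003, 'cx': 319.6085659316639, 'cy': 193.5720119930152, 'k1': 0.009076300144761169, 'rvec': array([ 1.27244578, -2.08102555,  1.03075535]), 'tvec': array([ 314.02455462,  414.78951379, 1152.64944463])}
wrist {'fx': 345.01203960808976, 'fy': 345.01203960808976, 'cx': 317.86001426585733, 'cy': 205.29327271555863, 'k1': -0.016511495970925695, 'hand_eye': array([[-9.25362047e-04, -9.63693611e-01, -2.67008928e-01,
         6.86686728e+01],
       [ 9.99999560e-01, -9.32449601e-04, -1.00243529e-04,
        -2.00659151e-01],
       [-1.52368320e-04, -2.67008903e-01,  9.63694050e-01,
        -1.80123343e+02],
       [ 0.00000000e+00,  0.00000000e+00,  0.00000000e+00,
         1.00000000e+00]])}
```

View pics/scene0.png

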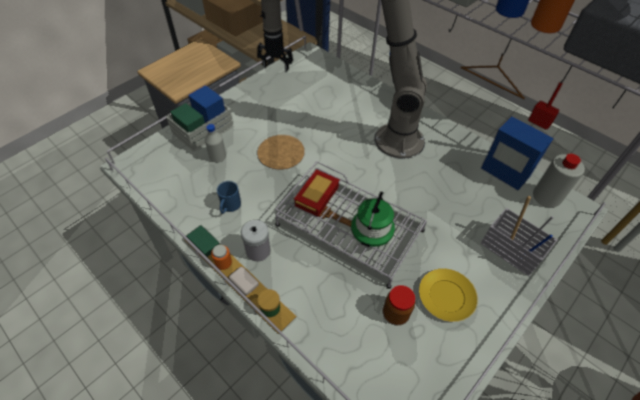

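View pics/side0.png

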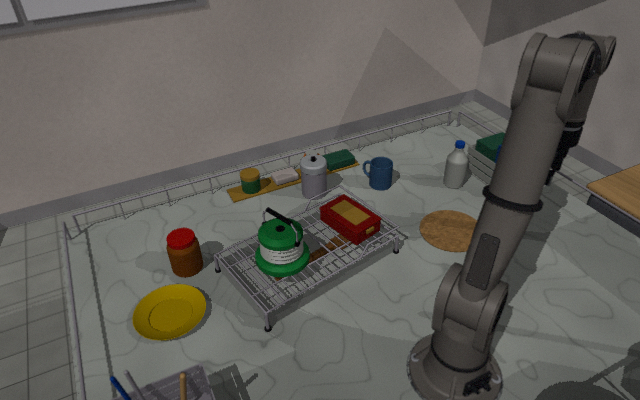

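The scene view shows the mat at (281,151), the lantern at (373,222), and the tin at (317,190). Some spatula wood shows at (340,216). Rack deck corners are near (310,168), (424,228), (389,280) and (275,225). I'll zoom in.

```bash
cat > h.py <<'E'
import numpy as np, cv2
from scipy.spatial.transform import Rotation as R
from workcell import read_state, viewer, env
def cam(n,st=None):
    c=viewer.camera_info(n)
    if n=="wrist":
        q=st["orientation"]; T=np.eye(4); T[:3,:3]=R.from_quat(np.r_[q[1:],q[0]]).as_matrix(); T[:3,3]=st["ee_pos"]
        W=np.linalg.inv(T@c["hand_eye"]); Rm,t=W[:3,:3],W[:3,3]
    else: Rm=R.from_rotvec(c["rvec"]).as_matrix(); t=c["tvec"]
    K=np.array([[c["fx"],0,c["cx"]],[0,c["fy"],c["cy"]],[0,0,1]]); d=np.array([c["k1"],0,0,0,0])
    return K,d,Rm,t
def proj(C,P): return cv2.projectPoints(np.atleast_2d(np.float64(P)),cv2.Rodrigues(C[2])[0],np.float64(C[3]),C[0],C[1])[0][:,0]
def ray(C,uv):
    x=cv2.undistortPoints(np.float64(uv).reshape(-1,1,2),C[0],C[1])[:,0]
    d=np.c_[x,np.ones(len(x))]@C[2]; return -C[2].T@C[3],d
def plane(C,uv,z):
    o,d=ray(C,uv); return o+d*((z-o[2])/d[:,2])[:,None]
def tri(C1,a,C2,b):
    o1,d1=ray(C1,a);o2,d2=ray(C2,b);d1=d1[0];d2=d2[0]
    s=np.linalg.lstsq(np.c_[d1,-d2],o2-o1,rcond=None)[0]
    p,q=o1+s[0]*d1,o2+s[1]*d2; return (p+q)/2,np.linalg.norm(p-q)
def mask(im,lo,hi):
    return cv2.inRange(cv2.cvtColor(im,cv2.COLOR_BGR2HSV),np.array(lo),np.array(hi))
E
python3 - <<'E'
from h import *
for n,(a,b,c,d),s in [("scene",(260,430,140,290),4),("side",(205,415,185,335),3.8)]:
    im=cv2.imread(f"pics/{n}0.png")[c:d,a:b]
    im=cv2.convertScaleAbs(im,alpha=1.4)
    cv2.imwrite(f"pics/{n}0c.png",cv2.resize(im,None,fx=s,fy=s,interpolation=cv2.INTER_CUBIC))
im=cv2.imread("pics/scene0.png"); m=mask(im,(5,60,60),(22,255,255)); m[:,:255]=0;m[:,308:]=0;m[:130]=0;m[172:]=0
c=max(cv2.findContours(m,0,2)[0],key=cv2.contourArea); P=plane(cam("scene"),c[:,0].astype(float),5)
print("mat",cv2.minEnclosingCircle(np.float32(P[:,:2])),cv2.fitEllipse(np.float32(P[:,:2])))
E
```

```text
mat ((403.1529541015625, -314.0837097167969), 100.38207244873047) ((403.3205261230469, -314.3922424316406), (195.4143524169922, 196.73500061035156), 83.92130279541016)
```

View pics/scene0c.png

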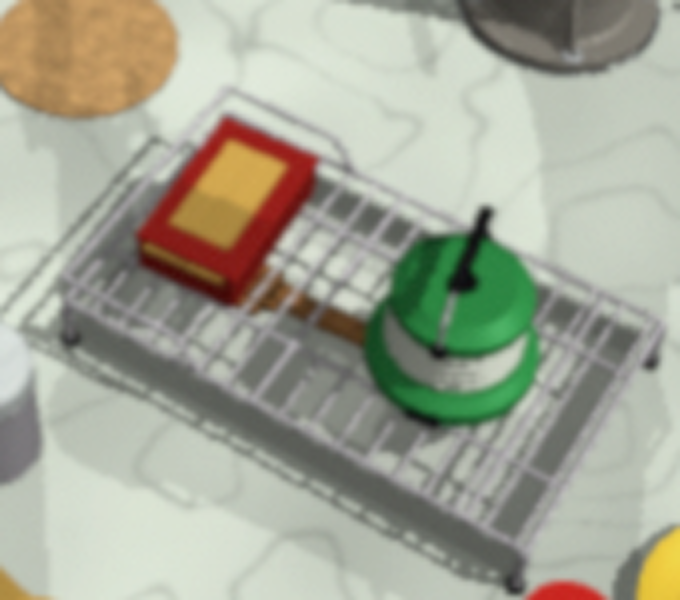

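View pics/side0c.png

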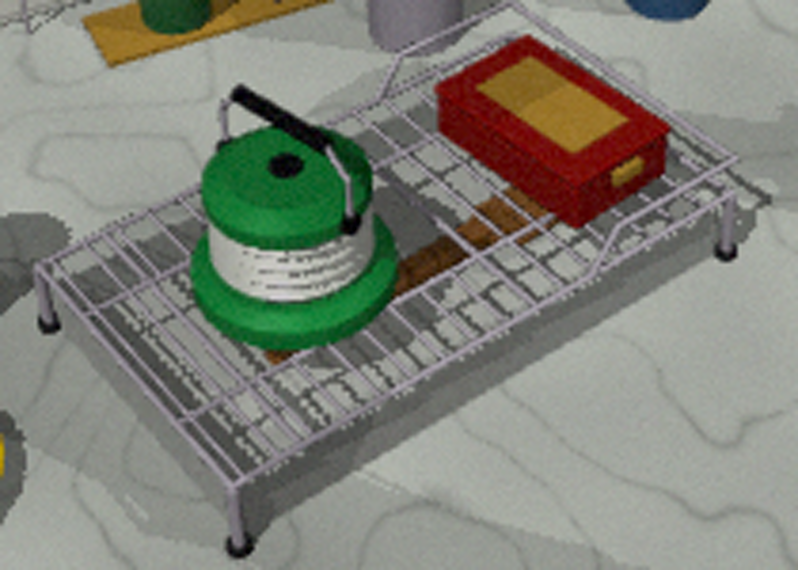

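```bash
python3 - <<'E'
from h import *
np.set_printoptions(precision=1,suppress=True)
S=cam("scene");D=cam("side")
f=lambda x,y:[[260+x/4,140+y/4]]; g=lambda x,y:[[205+x/3.8,185+y/3.8]]
print("grip",tri(S,f(475,247),D,g(281,117)))
print("sleeve ends plane216", plane(D,g(237,95)+g(322,138),216))
sc=cv2.imread("pics/scene0.png"); sd=cv2.imread("pics/side0.png")
for n,p in [("A",f(660,330)),("B",f(525,550)),("C",f(70,312))]: print("S",n,plane(S,p,64))
for n,p in [("B",g(45,268)),("A",g(237,487)),("D",g(735,195))]: print("D",n,plane(D,p,64))
# lantern foot/cap
for n,im,C,box in [("scene",sc,S,(345,405,190,250)),("side",sd,D,(250,315,210,285))]:
    a,b,c,d=box; m=mask(im,(55,90,30),(85,255,255)); k=np.zeros_like(m);k[c:d,a:b]=m[c:d,a:b]
    ys,xs=np.nonzero(k); P=plane(C,np.c_[xs,ys],66+106); 
    print(n,"green",xs.min(),xs.max(),ys.min(),ys.max())
# wood
for n,im,C,box in [("scene",sc,S,(315,355,200,230)),("side",sd,D,(265,360,225,285))]:
    a,b,c,d=box; m=mask(im,(5,80,30),(20,255,255)); k=np.zeros_like(m);k[c:d,a:b]=m[c:d,a:b]
    ys,xs=np.nonzero(k); P=plane(C,np.c_[xs,ys],20); v=cv2.fitLine(np.float32(P[:,:2]),cv2.DIST_HUBER,0,.01,.01).ravel()
    s=(P[:,:2]-v[2:])@v[:2]; print(n,"wood",len(xs),v,np.degrees(np.arctan2(v[1],v[0])),v[2:]+s.min()*v[:2],v[2:]+s.max()*v[:2])
E
```

```text
grip (array([469.3, 231.3, 217.4]), np.float64(1.2980123490333875))
sleeve ends plane216 [[508.3 247.9 216. ]
 [437.2 214.1 216. ]]
S A [[323.  347.1  64. ]]
S B [[577. 395.  64.]]
S C [[672.8 -40.   64. ]]
D B [[566.9 391.8  64. ]]
D A [[308.2 340.8  64. ]]
D D [[ 396.  -106.3   64. ]]
scene green 351 394 199 245
side green 255 309 218 276
scene wood 178 [  0.2  -1.  498.4  87.3] -78.52157 [486.9 144. ] [519.9 -18.9]
side wood 353 [  0.3  -1.  487.1  96.7] -75.08096 [442. 266.] [527.1 -53.4]
```

Triangulated grip z is 217, against 216 expected. The sleeve axis lies at about 25° in world, nearly the tool x direction (26.7°), so no spin is needed. I'll raise and travel over.

Emit:
{"op": "jog_arm", "data": {"commands": "1 0 0 -1 0;1 0 0 -1 0;1 0 0 -1 0;1 0.9 -0.94 0 0;1 0.9 -0.94 0 0;1 0.9 -0.94 0 0;1 0.9 -0.94 0 0;1 0.9 -0.94 0 0", "grip_force": 60}}

```text
time_s: 0.82
ee_pos: [304.7, -302.5, 283.1]
orientation: [-0.0, 0.973, 0.231, -0.0]
ft_force: [1.2, -0.1, 0.7]
gripper_width: 0.999
finger_force: 0.0
```

Emit:
{"op": "jog_arm", "data": {"commands": "1 0.9 -0.94 0 0;1 0.9 -0.94 0 0;1 0.9 -0.94 0 0;1 0.9 -0.94 0 0;1 0.9 -0.94 0 0;1 0.9 -0.94 0 0;1 0.9 -0.94 0 0;1 0.9 -0.94 0 0"}}

```text
time_s: 1.48
ee_pos: [395.8, -4.0, 283.4]
orientation: [0.0, 0.973, 0.231, 0.0]
ft_force: [0.9, -0.8, 0.4]
gripper_width: 1.0
finger_force: 0.0
```

Emit:
{"op": "jog_arm", "data": {"commands": "1 0.95 -0.98 0 0;1 0.95 -0.98 0 0;1 0.95 -0.98 0 0;1 0.95 -0.98 0 0;1 0.95 -0.98 0 0;1 0.95 -0.98 0 0;1 0 0 0 0;1 0 0 0 0"}}

```text
time_s: 2.15
ee_pos: [468.1, 231.8, 282.1]
orientation: [-0.001, 0.972, 0.235, -0.002]
ft_force: [-0.3, -0.1, -0.0]
gripper_width: 0.998
finger_force: 0.0
```

```bash
python3 - <<'E'
from h import *
st=read_state(); im=viewer.get_image("wrist"); cv2.imwrite("pics/w1.png",im); C=cam("wrist",st)
print(st["ee_pos"],st["orientation"],st["joints"])
print(proj(C,[[469,231,216],[508,248,216],[437,214,216]]))
E
```

```text
[468.06180483 231.79670523 282.07263437] [-0.00107642  0.97209387  0.23458478 -0.00152345] [ 0.07672123  0.30448895 -0.76022146  1.38580609  0.20501092  1.53457392
 -1.76516017]
[[319.9483854  205.06027004]
 [323.74665388 147.25058144]
 [320.60989981 250.45225626]]
```

View pics/w1.png

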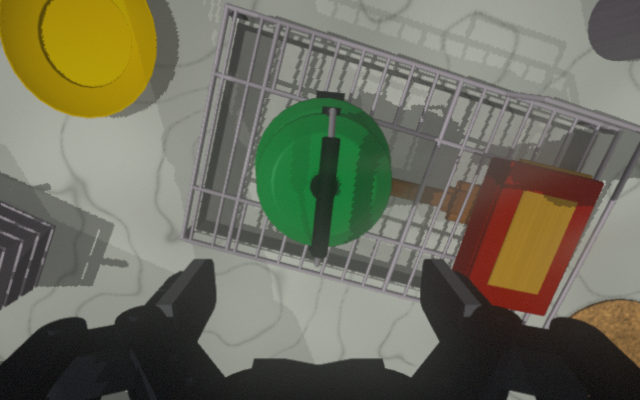

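The wrist view shows the sleeve running from about (331,140) to (319,255). Deck corners A and B are at about (187,239) and (224,7), and the spatula shows at (400-470,195).

```bash
python3 - <<'E'
from h import *
np.set_printoptions(precision=1,suppress=True)
st=read_state();C=cam("wrist",st);im=cv2.imread("pics/w1.png")
g=cv2.cvtColor(im,cv2.COLOR_BGR2GRAY);m=(g<42).astype(np.uint8);k=np.zeros_like(m);k[100:262,300:345]=m[100:262,300:345]
for y in range(136,262,8):
    x=np.nonzero(k[y])[0]; print(y,(x.min(),x.max()) if len(x) else None,end=' ')
P=plane(C,[[331,140],[318.5,256]],216); print("\nsleeve",P,P.mean(0),np.degrees(np.arctan2(*(P[0]-P[1])[1::-1])))
Q=plane(C,[[187,239],[224,7],[230,12],[215,75],[192,187]],64);print("corners",Q)
E
```

```text
136 None 144 (np.int64(323), np.int64(338)) 152 (np.int64(323), np.int64(337)) 160 None 168 None 176 (np.int64(317), np.int64(335)) 184 (np.int64(311), np.int64(336)) 192 (np.int64(314), np.int64(335)) 200 (np.int64(317), np.int64(332)) 208 (np.int64(317), np.int64(330)) 216 None 224 None 232 None 240 None 248 None 256 None 
sleeve [[515.6 242.9 216. ]
 [432.7 210.8 216. ]] [474.2 226.8 216. ] 21.1812804464672
corners [[319.3 335.3  64. ]
 [577.8 394.2  64. ]
 [576.3 386.7  64. ]
 [511.8 376.9  64. ]
 [383.7 353.7  64. ]]
```

Emit:
{"op": "jog_arm", "data": {"commands": "1 0 0 0 0.1;1 0.13 0.23 0 0;1 0 0 0.57 0;1 0 0 0.57 0;1 0 0 0.57 0;1 0 0 0.57 0;1 0 0 0.57 0;1 0 0 0 0"}}

```text
time_s: 2.87
ee_pos: [474.2, 219.3, 194.7]
orientation: [0.002, 0.983, 0.182, -0.003]
ft_force: [-0.9, -0.3, -0.0]
gripper_width: 1.003
finger_force: 0.0
```

Emit:
{"op": "jog_arm", "data": {"commands": "0 0 0 0 0;0 0 0 0 0;0 0 0 0 0;0 0 0 0 0;0 0 0 0 0;0 0 0 0 0;0 0 0 0 0;0 0 0 0 0", "grip_force": 80}}

```text
time_s: 3.53
ee_pos: [475.4, 223.7, 198.0]
orientation: [0.0, 0.983, 0.183, 0.0]
ft_force: [0.7, -0.4, -0.6]
gripper_width: -0.001
finger_force: 0.0
```

```bash
python3 - <<'E'
from h import *
st=read_state(); print(st["ee_pos"],st["gripper_width"],st["finger_force"])
a=viewer.get_image("wrist")[80:380,160:480]; b=viewer.get_image("side")[170:290,210:360];c=viewer.get_image("scene")[150:270,310:430]
r=lambda x,h:cv2.resize(x,(int(x.shape[1]*h/x.shape[0]),h),interpolation=cv2.INTER_CUBIC)
cv2.imwrite("pics/c2.png",cv2.convertScaleAbs(np.vstack([r(a,280)[:, :],])if 0 else np.hstack([r(a,260),r(b,260),]),alpha=1.5))
cv2.imwrite("pics/c2s.png",c)
E
```

```text
[475.41513089 223.73917786 197.99839579] -0.001343911714753043 0.0
```

View pics/c2.png

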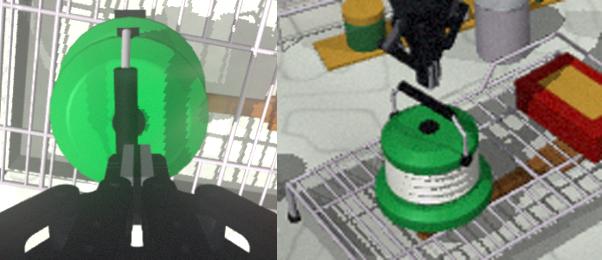

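```bash
python3 - <<'E'
from h import *
np.set_printoptions(precision=1,suppress=True)
st=read_state(); p=st["ee_pos"]; q=st["orientation"]; Rm=R.from_quat(np.r_[q[1:],q[0]]).as_matrix()
for n in ["scene","side","wrist"]:
    C=cam(n,st); print(n,proj(C,[p,p-19*Rm[:,2],[474.2,226.8,216]]))
S=cam("side");W=cam("wrist",st)
# from crops: tip and sleeve
f=lambda x,y:[[210+(x-277)/2.1667,170+y/2.1667]]; w=lambda x,y:[[160+x*300/260,80+y*300/260]]
print("side tip px",f(430,82),"sleeve ends",f(402,88),f(452,115),"wrist sleeve top",w(125,68),"tip",w(136,145))
print("tip",tri(S,f(430,82),W,w(136,145)))
print("sleeve top end",tri(S,f(402,88),W,w(125,68)))
E
python3 -c "
import cv2;i=cv2.imread('pics/c2s.png');cv2.imwrite('pics/c2t.png',cv2.convertScaleAbs(cv2.resize(i,None,fx=5,fy=5,interpolation=2),alpha=1.6))"
```

```text
scene [[374.8 205. ]
 [375.5 201.5]
 [376.5 202. ]]
side [[281.  219.5]
 [280.5 213.9]
 [279.6 214.8]]
wrist [[318.5 237.8]
 [318.5 251.2]
 [311.9 250.5]]
side tip px [[280.6142982415655, 207.84557160659068]] sleeve ends [[267.691420131998, 210.61475977292656]] [[290.76798818479716, 223.07610652143813]] wrist sleeve top [[304.2307692307692, 158.46153846153845]] tip [[316.9230769230769, 247.30769230769232]]
tip (array([481.6, 223.6, 231.2]), np.float64(7.4530317315516275))
sleeve top end (array([515.1, 245.8, 208.1]), np.float64(1.5729234045435903))
```

View pics/c2t.png

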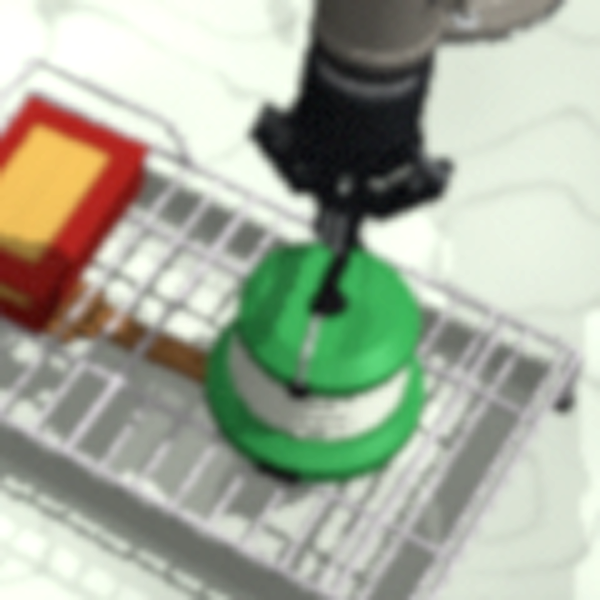

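```bash
python3 - <<'E'
from h import *
np.set_printoptions(precision=1,suppress=True)
p=np.array([247.2,-490.4,192.3]);a=np.radians(26.7);x=np.array([np.cos(a),np.sin(a),0]);y=np.array([np.sin(a),-np.cos(a),0])
for h in (13,32,50,70): print(h,*(proj(cam(n),[p+s*50*y+[0,0,h] for s in(1,-1)]).ravel() for n in("scene","side")))
im=cv2.imread("pics/scene0.png");g=cv2.cvtColor(im,cv2.COLOR_BGR2GRAY)
for v in range(36,74,2): print(v,''.join('#' if t<50 else '.' for t in g[v,250:300]))
E
```

```text
13 [265.   74.6 287.5  79. ] [552.2 178.9 541.3 196. ]
32 [264.6  70.8 287.3  75.2] [554.  173.4 543.1 190.4]
50 [264.2  67.1 287.1  71.5] [555.6 168.2 544.7 185. ]
70 [263.8  62.9 286.9  67.3] [557.5 162.2 546.6 178.9]
36 .............#####..........#####.................
38 ..............###################.................
40 ..............###################.................
42 ..............###################.................
44 .........###..####################................
46 ........##########################................
48 .......###########################.....##.........
50 .......#####...###########################........
52 .......#####...##########################.........
54 .......#############################.#####........
56 .......##########....###############..####........
58 .......#########....######################........
60 ............############........##########........
62 .............##########............######.........
64 ............#######.................###...........
66 ..............##....................##............
68 ....................................##............
70 ..................................................
72 ..................................................
```

Closing on nothing, together with all three views, shows the real fingertips end about 37 mm behind the reported TCP, so they shut above the sleeve. I'll reopen, shift slightly, and go lower with care.

Emit:
{"op": "jog_arm", "data": {"commands": "1 0 0 0 0;1 0 0 0 0;1 0 0 0 0;1 0 -0.17 0 0;1 0 0 0 0;1 0 0 0 0;1 0 0 0 0;1 0 0 0 0"}}

```text
time_s: 4.35
ee_pos: [473.6, 228.4, 197.9]
orientation: [0.0, 0.983, 0.182, 0.0]
ft_force: [-0.1, -0.1, 0.2]
gripper_width: 1.0
finger_force: 0.0
```

Emit:
{"op": "jog_arm", "data": {"commands": "1 0 0 0.15 0;1 0 0 0.15 0;1 0 0 0.15 0;1 0 0 0.15 0;1 0 0 0.15 0;1 0 0 0.15 0;1 0 0 0.15 0;1 0 0 0 0"}}

```text
time_s: 5.02
ee_pos: [472.9, 227.9, 165.2]
orientation: [0.0, 0.983, 0.182, -0.001]
ft_force: [-1.3, -0.5, 0.1]
gripper_width: 0.997
finger_force: 0.0
```

```bash
python3 - <<'E'
from h import *
st=read_state(); print(st["ee_pos"],st["gripper_width"],st["ft_force"])
a=viewer.get_image("wrist")[60:400,100:540]; b=viewer.get_image("side")[170:270,220:340]
r=lambda x,h:cv2.resize(x,(int(x.shape[1]*h/x.shape[0]),h),interpolation=cv2.INTER_CUBIC)
cv2.imwrite("pics/c3.png",cv2.convertScaleAbs(np.hstack([r(a,320),r(b,320)]),alpha=1.8,beta=15))
E
```

```text
[472.89944999 227.91054886 165.16264599] 0.9965758121012985 [-1.2508744  -0.51106831  0.14780902]
```

View pics/c3.png

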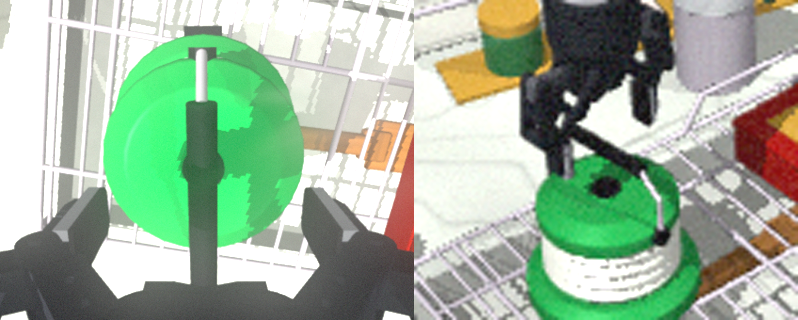

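The wrist crop shows the sleeve (x≈203) centred between the open fingers (107 and 303). The side crop shows the near finger reaching just beside the sleeve. There is no contact force. Closing now.

Emit:
{"op": "jog_arm", "data": {"commands": "0 0 0 0.1 0;0 0 0 0 0;0 0 0 0 0;0 0 0 0 0;0 0 0 0 0;0 0 0 0 0;0 0 0 0 0;0 0 0 0 0", "grip_force": 80}}

```text
time_s: 5.78
ee_pos: [473.6, 228.8, 163.7]
orientation: [-0.0, 0.983, 0.183, 0.0]
ft_force: [0.1, 0.1, 0.8]
gripper_width: 0.124
finger_force: 78.0
```

Emit:
{"op": "jog_arm", "data": {"commands": "0 0 0 -0.1 0;0 0 0 -0.3 0;0 0 0 -0.5 0;0 0 0 -0.6 0;0 0 0 -0.6 0;0 0 0 -0.6 0;0 0 0 -0.5 0;0 0 0 -0.2 0"}}

```text
time_s: 6.45
ee_pos: [474.3, 228.8, 267.6]
orientation: [-0.0, 0.983, 0.182, 0.001]
ft_force: [0.6, 1.2, -3.6]
gripper_width: 0.122
finger_force: 78.0
```

Emit:
{"op": "jog_arm", "data": {"commands": "0 -0.11 0.2 0 0;0 -0.22 0.4 0 0;0 -0.32 0.6 0 0;0 -0.43 0.8 0 0;0 -0.43 0.8 0 0;0 -0.43 0.8 0 0;0 -0.43 0.8 0 0;0 -0.43 0.8 0 0"}}

```text
time_s: 7.12
ee_pos: [449.4, 50.4, 263.9]
orientation: [0.0, 0.983, 0.182, -0.002]
ft_force: [1.3, -0.7, -4.7]
gripper_width: 0.12
finger_force: 78.1
```

Emit:
{"op": "jog_arm", "data": {"commands": "0 -0.43 0.8 0 0;0 -0.43 0.8 0 0;0 -0.43 0.8 0 0;0 -0.43 0.8 0 0;0 -0.43 0.8 0 0;0 -0.43 0.8 0 0;0 -0.43 0.8 0 0;0 -0.43 0.8 0 0"}}

```text
time_s: 7.78
ee_pos: [421.7, -165.0, 263.9]
orientation: [-0.001, 0.983, 0.182, -0.001]
ft_force: [0.9, -0.2, -4.1]
gripper_width: 0.122
finger_force: 78.1
```

Emit:
{"op": "jog_arm", "data": {"commands": "0 -0.43 0.8 0 0;0 -0.43 0.8 0 0;0 -0.43 0.8 0 0;0 -0.43 0.8 0 0;0 -0.32 0.6 0 0;0 -0.22 0.4 0 0;0 -0.11 0.2 0 0;0 0 0 0 0"}}

```text
time_s: 8.45
ee_pos: [403.3, -313.5, 264.3]
orientation: [-0.001, 0.983, 0.181, -0.001]
ft_force: [-0.2, -0.1, -4.4]
gripper_width: 0.118
finger_force: 78.1
```

Emit:
{"op": "jog_arm", "data": {"commands": "0 0 0 0.3 0;0 0 0 0.7 0;0 0 0 0.9 0;0 0 0 0.9 0;0 0 0 0.9 0;0 0 0 0.8 0;0 0 0 0.4 0;0 0 0 0.2 0"}}

```text
time_s: 9.12
ee_pos: [403.3, -308.3, 109.4]
orientation: [-0.003, 0.983, 0.184, -0.002]
ft_force: [-0.7, 0.2, -4.8]
gripper_width: 0.124
finger_force: 78.2
```

Emit:
{"op": "jog_arm", "data": {"commands": "0 0 0 0.03 0;0 0 0 0.03 0;0 0 0 0.03 0;0 0 0 0.03 0;0 0 0 0.03 0;0 0 0 0.03 0;0 0 0 0.03 0;0 0 0 0 0"}}

```text
time_s: 9.78
ee_pos: [404.5, -312.3, 106.0]
orientation: [-0.0, 0.983, 0.182, -0.0]
ft_force: [0.3, 0.3, -3.4]
gripper_width: 0.12
finger_force: 78.2
```

Emit:
{"op": "jog_arm", "data": {"commands": "0 0 0 0.03 0;0 0 0 0.03 0;0 0 0 0.03 0;0 0 0 0.02 0;0 0 0 0 0;0 0 0 0 0;0 0 0 0 0;0 0 0 0 0"}}

```text
time_s: 10.45
ee_pos: [404.7, -312.2, 102.8]
orientation: [-0.0, 0.983, 0.182, 0.0]
ft_force: [-1.5, 0.2, -3.6]
gripper_width: 0.121
finger_force: 78.5
```

Emit:
{"op": "jog_arm", "data": {"commands": "0 0 0 0.03 0;0 0 0 0.03 0;0 0 0 0.02 0;0 0 0 0 0;0 0 0 0 0;0 0 0 0 0;0 0 0 0 0;0 0 0 0 0"}}

```text
time_s: 11.12
ee_pos: [404.7, -312.2, 102.6]
orientation: [0.0, 0.983, 0.182, 0.0]
ft_force: [-3.8, 3.2, 9.2]
gripper_width: 0.121
finger_force: 79.8
```

Emit:
{"op": "jog_arm", "data": {"commands": "0.3 0 0 -0.02 0;0.6 0 0 0 0;1 0 0 0 0;1 0 0 0 0;1 0 0 0 0;1 0 0 0 0;1 0 0 0 0;1 0 0 0 0"}}

```text
time_s: 11.78
ee_pos: [404.6, -312.3, 100.9]
orientation: [-0.0, 0.983, 0.182, -0.0]
ft_force: [-0.4, 0.2, -0.1]
gripper_width: 1.002
finger_force: 0.0
```

Emit:
{"op": "jog_arm", "data": {"commands": "1 0 0 -0.2 0;1 0 0 -0.5 0;1 0 0 -0.9 0;1 0 0 -1 0;1 0 0 -1 0;1 0 0 -1 0;1 0 0 -1 0;1 0 0 0 0"}}

```text
time_s: 12.45
ee_pos: [408.0, -314.3, 276.3]
orientation: [0.005, 0.983, 0.182, 0.005]
ft_force: [1.4, -0.7, 1.6]
gripper_width: 1.002
finger_force: 0.0
```

```bash
python3 - <<'E'
from h import *
np.set_printoptions(precision=1,suppress=True)
sc=viewer.get_image("scene"); cv2.imwrite("pics/sc4.png",sc); sd=viewer.get_image("side"); cv2.imwrite("pics/sd4.png",sd)
for n,im in(("scene",sc),("side",sd)):
    C=cam(n); m=mask(im,(55,90,30),(85,255,255)); u,v=proj(C,[403,-314,60])[0].astype(int)
    k=np.zeros_like(m);k[v-45:v+45,u-45:u+45]=m[v-45:v+45,u-45:u+45]; ys,xs=np.nonzero(k)
    print(n,u,v,len(xs),xs.min(),xs.max(),ys.min(),ys.max())
    a=np.linspace(0,6.28,60);Q=np.vstack([proj(C,np.c_[403+r*np.cos(a),-314+r*np.sin(a),np.full(60,z)]) for r,z in((76,5),(76,20),(61,111),(61,90))])
    print(" expected",Q.min(0),Q.max(0))
# spatula + rack from scene/side
S=cam("scene");D=cam("side")
for n,im,C in(("scene",sc,S),("side",sd,D)):
    m=mask(im,(5,80,25),(20,255,255)); q=proj(C,[[470,250,20],[530,-30,20],[420,250,20],[500,-30,20]])
    a,b=q.min(0).astype(int)-4,q.max(0).astype(int)+4; k=np.zeros_like(m);k[a[1]:b[1],a[0]:b[0]]=m[a[1]:b[1],a[0]:b[0]]
    ys,xs=np.nonzero(k);P=plane(C,np.c_[xs,ys],22)[:,:2]; P=P[(P[:,1]>20)]
    v=cv2.fitLine(np.float32(P),cv2.DIST_HUBER,0,.01,.01).ravel();v[:2]*=-np.sign(-v[1]);s=(P-v[2:])@v[:2]
    print(n,"wood",len(P),v,np.degrees(np.arctan2(v[1],v[0])),v[2:]+np.percentile(s,99.5)*v[:2])
E
```

```text
scene 279 141 732 264 297 125 163
 expected [262.3 122.3] [298.8 164.6]
side 453 215 1366 427 473 194 244
 expected [426.4 190.1] [476.7 245. ]
scene wood 358 [ -0.2   1.  482.2 157.1] 104.278625 [456.1 259.7]
side wood 558 [ -0.2   1.  473.8 152.9] 103.18215 [447.3 266. ]
```

Emit:
{"op": "jog_arm", "data": {"commands": "0.6 0.5 -0.98 0 0;0.6 0.5 -0.98 0 0;0.6 0.5 -0.98 0 0;0.6 0.5 -0.98 0 0;0.6 0.5 -0.98 0 0;0.6 0.5 -0.98 0 0;0.6 0.5 -0.98 0 0;0.6 0.5 -0.98 0 0"}}

```text
time_s: 13.22
ee_pos: [431.0, -48.2, 267.5]
orientation: [-0.0, 0.983, 0.182, -0.001]
ft_force: [0.1, -0.1, 0.8]
gripper_width: 0.597
finger_force: 0.0
```

Emit:
{"op": "jog_arm", "data": {"commands": "0.6 0.5 -0.98 0 0;0.6 0.5 -0.98 0 0;0.6 0.5 -0.98 0 0;0.6 0.5 -0.98 0 0;0.6 0.5 -0.98 0 0;0.6 0.5 -0.98 0 0;0.6 0.5 -0.98 0 0;0.6 0.5 -0.98 0 0"}}

```text
time_s: 13.88
ee_pos: [459.0, 213.7, 267.4]
orientation: [0.001, 0.983, 0.182, -0.002]
ft_force: [1.2, -1.1, 0.0]
gripper_width: 0.598
finger_force: 0.0
```

Emit:
{"op": "jog_arm", "data": {"commands": "0.6 0 0 0 -0.12;0.6 0 0 0 -0.12;0.6 0 0 0 -0.12;0.6 0 0 0 -0.12;0.6 0 0 0 -0.12;0.6 0 0 0 -0.12;0.6 0 0 0 -0.12;0.6 0 0 0 -0.12"}}

```text
time_s: 14.55
ee_pos: [459.0, 212.2, 267.3]
orientation: [-0.0, 0.786, 0.618, -0.002]
ft_force: [0.4, 0.5, -0.1]
gripper_width: 0.599
finger_force: 0.0
```

Emit:
{"op": "jog_arm", "data": {"commands": "0.6 0 0 0 -0.12;0.6 0 0 0 -0.12;0.6 0 0 0 -0.12;0.6 0 0 0 -0.12;0.6 0 0 0 0;0.6 0 0 0 0;0.6 0 0 0 0;0.6 0 0 0 0"}}

```text
time_s: 15.22
ee_pos: [459.7, 212.7, 268.6]
orientation: [-0.0, 0.62, 0.785, -0.0]
ft_force: [0.4, 0.8, 0.0]
gripper_width: 0.6
finger_force: 0.0
```

```bash
python3 - <<'E'
from h import *
st=read_state(); im=viewer.get_image("wrist"); cv2.imwrite("pics/w5.png",cv2.convertScaleAbs(im,alpha=1.4)); np.save("w5.npy",im); np.savez("st5",**st)
print(st["ee_pos"],st["orientation"],st["joints"])
E
```

```text
[459.69240817 212.69618259 268.56915909] [-1.20893632e-04  6.19563309e-01  7.84946567e-01 -4.23491450e-04] [ 0.30586729  0.33999703 -1.03856101  1.45306132  0.29187095  1.51432183
 -0.4893544 ]
```

View pics/w5.png

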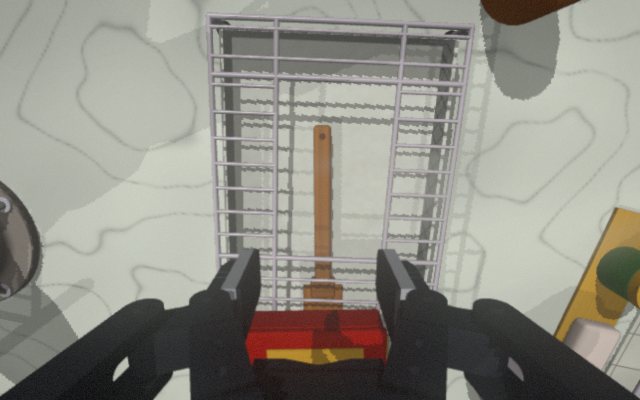

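The wrist view shows the spatula butt at (322,126) and the handle running down to (322,285). The bay's +y edge is at v≈80, its -y edge at v≈260, and its side wires are at u≈277 and u≈400 to 388.

```bash
python3 - <<'E'
from h import *
np.set_printoptions(precision=1,suppress=True)
st=dict(np.load("st5.npz")); C=cam("wrist",st); im=np.load("w5.npy")
m=mask(im,(5,80,30),(22,255,255)); k=np.zeros_like(m);k[115:270,300:345]=m[115:270,300:345]
for v in (130,150,180,210,240): x=np.nonzero(k[v])[0]; P=plane(C,[[x.min(),v],[x.max()+1,v]],24); print(v,x.min(),x.max(),P[:,:2].ravel(),np.linalg.norm(P[1]-P[0]))
ys,xs=np.nonzero(k);P=plane(C,np.c_[xs+.5,ys+.5],24)[:,:2];v=cv2.fitLine(np.float32(P),cv2.DIST_HUBER,0,.01,.01).ravel();v[:2]*=np.sign(v[1])
s=(P-v[2:])@v[:2];b=v[2:]+np.percentile(s,99.7)*v[:2];an=np.degrees(np.arctan2(v[1],v[0]))
q=st["orientation"];ta=2*np.degrees(np.arctan2(q[2],q[1]))
print("butt",b,"axis",an,"tool x",ta)
for s in(30,40,50):print(s,"behind butt",b-s*v[:2])
Q=plane(C,[[276,82],[401,83],[274,258],[387,262],[209,16],[472,28]],64);print(Q[:,:2]);print(proj(C,[st["ee_pos"]]))
E
```

```text
130 314 329 [445.7 255.  464.4 259.4] 19.285741580677815
150 314 330 [451.1 231.6 471.4 236.4] 20.79987060620669
180 314 330 [459.7 195.3 480.4 200.2] 21.285211419929972
210 315 330 [469.9 157.5 489.8 162.2] 20.516880495231398
240 315 329 [479.3 117.5 498.5 122.1] 19.715596947487878
butt [454.5 261.3] axis 103.65528 tool x 103.43148729463297
30 behind butt [461.6 232.2]
40 behind butt [463.9 222.5]
50 behind butt [466.3 212.7]
[[395.2 296.3]
 [523.8 326. ]
 [433.1  98.6]
 [567.6 125.2]
 [316.5 342.8]
 [578.9 394.1]]
[[316.1 236.7]]
```

Emit:
{"op": "jog_arm", "data": {"commands": "0.5 0.29 0.31 0 0;0.5 0 0 0.93 0;0.5 0 0 0.93 0;0.5 0 0 0.93 0;0.5 0 0 0.93 0;0.5 0 0 0.93 0;0.5 0 0 0.9 0;0.5 0 0 0 0", "grip_force": 20}}

```text
time_s: 15.93
ee_pos: [463.2, 220.3, 97.4]
orientation: [-0.002, 0.619, 0.785, -0.005]
ft_force: [-0.6, -1.1, -0.8]
gripper_width: 0.499
finger_force: 0.0
```

```bash
python3 - <<'E'
from h import *
np.set_printoptions(precision=1,suppress=True)
st=read_state();print(st["ee_pos"],st["orientation"],st["gripper_width"]);im=viewer.get_image("wrist");C=cam("wrist",st)
m=mask(im,(5,80,30),(22,255,255))
for v in range(20,260,30):
    x=np.nonzero(m[v,250:400])[0]+250
    if len(x)>8: x0=np.median(x);P=plane(C,[[x.min(),v],[x.max()+1,v]],24);d=(P-st["ee_pos"])[:,:2];a=2*np.arctan2(st["orientation"][2],st["orientation"][1]);X=[np.cos(a),np.sin(a)];Y=[np.sin(a),-np.cos(a)];print(v,x.min(),x.max(),"tool xy",d@X,d@Y)
E
```

```text
[463.2 220.3  97.4] [-0.   0.6  0.8 -0. ] 0.4986168090488419
170 305 331 tool xy [24.7 24.7] [-9.3 10.7]
200 305 332 tool xy [1.7 1.7] [-9.6 11.7]
230 306 331 tool xy [-22.5 -22.4] [-9.1 11.2]
```

Emit:
{"op": "jog_arm", "data": {"commands": "0.5 0 0 0.5 0;0.5 0 0 0.5 0;0.5 0 0 0.5 0;0.5 0 0 0.5 0;0.5 0 0 0.5 0;0.5 0 0 0.3 0;0.5 0 0 0.1 0;0.5 0 0 0 0"}}

```text
time_s: 16.65
ee_pos: [467.5, 223.8, 16.1]
orientation: [0.0, 0.619, 0.785, 0.0]
ft_force: [0.1, 0.5, 0.5]
gripper_width: 0.501
finger_force: 0.0
```

Emit:
{"op": "jog_arm", "data": {"commands": "0.5 0 0 0.1 0;0.5 0 0 0.1 0;0.5 0 0 0.1 0;0.5 0 0 0.1 0;0.5 0 0 0.1 0;0.5 0 0 0.1 0;0.5 0 0 0 0;0.5 0 0 0 0"}}

```text
time_s: 17.32
ee_pos: [466.7, 223.4, -2.8]
orientation: [-0.0, 0.619, 0.785, -0.0]
ft_force: [0.3, -0.3, 0.1]
gripper_width: 0.497
finger_force: 0.0
```

Emit:
{"op": "jog_arm", "data": {"commands": "0.5 0 0 0.08 0;0.5 0 0 0.08 0;0.5 0 0 0.08 0;0.5 0 0 0.08 0;0.5 0 0 0.08 0;0.5 0 0 0.08 0;0.5 0 0 0 0;0.5 0 0 0 0"}}

```text
time_s: 17.98
ee_pos: [466.8, 223.4, -17.1]
orientation: [-0.0, 0.619, 0.785, -0.0]
ft_force: [-0.0, 0.3, -0.4]
gripper_width: 0.498
finger_force: 0.0
```

```bash
python3 - <<'E'
from h import *
st=read_state();print(st["ee_pos"],st["ft_force"])
a=viewer.get_image("wrist")[60:400,160:480]; b=viewer.get_image("side")[215:315,225:345]
r=lambda x,h:cv2.resize(x,(int(x.shape[1]*h/x.shape[0]),h),interpolation=cv2.INTER_CUBIC)
cv2.imwrite("pics/c6.png",cv2.convertScaleAbs(np.hstack([r(a,360),r(b,360)]),alpha=1.8,beta=15))
E
```

```text
[466.75611415 223.44517736 -17.12826372] [-0.03763462  0.27846723 -0.40140397]
```

View pics/c6.png

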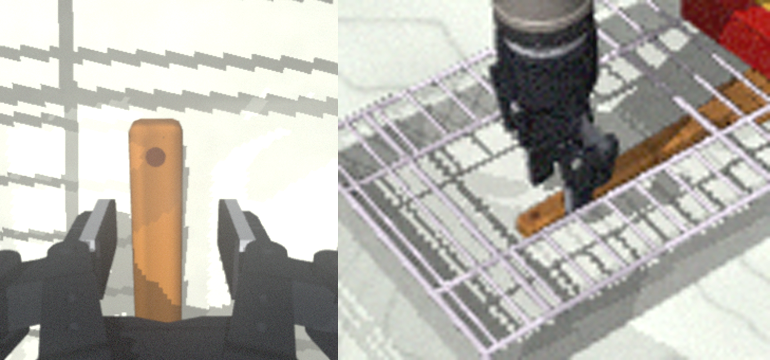

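The handle sits between the fingers, the tips are close to its height, and there is no contact. I'll creep a little lower.

Emit:
{"op": "jog_arm", "data": {"commands": "0.5 0 0 0.05 0;0.5 0 0 0.05 0;0.5 0 0 0.05 0;0.5 0 0 0.05 0;0.5 0 0 0.05 0;0.5 0 0 0.05 0;0.5 0 0 0 0;0.5 0 0 0 0"}}

```text
time_s: 18.75
ee_pos: [466.8, 223.5, -26.0]
orientation: [-0.0, 0.619, 0.785, -0.0]
ft_force: [-1.4, -0.2, -0.3]
gripper_width: 0.5
finger_force: 0.0
```

Emit:
{"op": "jog_arm", "data": {"commands": "0.5 0 0 0.05 0;0.5 0 0 0.05 0;0.5 0 0 0 0;0 0 0 0 0;0 0 0 0 0;0 0 0 0 0;0 0 0 0 0;0 0 0 0 0", "grip_force": 20}}

```text
time_s: 19.42
ee_pos: [466.9, 223.5, -28.9]
orientation: [-0.0, 0.619, 0.786, -0.0]
ft_force: [-0.8, 0.2, 1.6]
gripper_width: 0.252
finger_force: 20.7
```

Emit:
{"op": "jog_arm", "data": {"commands": "0 0 0 -0.1 0;0 0 0 -0.1 0;0 0 0 -0.1 0;0 0 0 -0.1 0;0 0 0 -0.1 0;0 0 0 -0.1 0;0 0 0 -0.1 0;0 0 0 0 0"}}

```text
time_s: 20.08
ee_pos: [467.4, 223.8, -7.2]
orientation: [0.0, 0.619, 0.785, 0.001]
ft_force: [-0.4, -0.2, -0.7]
gripper_width: 0.249
finger_force: 20.2
```

```bash
cat > sp.py <<'E'
from h import *
# handle slope from wrist view: width of handle (22mm) along rows gives depth; report rows
np.set_printoptions(precision=1,suppress=True)
st=read_state();print(st["ee_pos"],st["ft_force"],st["wrist_torque"],st["gripper_width"],st["finger_force"])
W=viewer.get_image("wrist");D=viewer.get_image("side");S=viewer.get_image("scene")
m=mask(W,(5,80,30),(22,255,255)); C=cam("wrist",st)
k=np.zeros_like(m);k[:300,270:370]=m[:300,270:370];ys,xs=np.nonzero(k)
v0=ys.min(); print("wrist butt row",v0,"col",xs[ys<v0+3].mean(),"width below",[(k[v]>0).sum() for v in range(v0+6,v0+60,12)])
# butt: ray of top row cut with the vertical plane through tool x axis
u0=xs[ys<v0+3].mean(); o,d=ray(C,[[u0,v0]]); a=2*np.arctan2(st["orientation"][2],st["orientation"][1])
Y=np.array([np.sin(a),-np.cos(a),0]);X=np.array([np.cos(a),np.sin(a),0]);o2=o-st["ee_pos"]
for L in (34,37,40):
  # butt at tool-x distance rx with top corner |(rx,dz)| ~ L about grasp point
  print(L,[ (round(float(((o2+d[0]*t)@X)),1),round(float((o+d[0]*t)[2]),1)) for t in [((L*np.cos(th))-o2@X)/(d[0]@X) for th in (0,.2,.4)]])
sd,sc=cam("side"),cam("scene")
for n,im,Cm in(("side",D,sd),("scene",S,sc)):
    mm=mask(im,(5,80,25),(20,255,255)); c=proj(Cm,[st["ee_pos"]+[0,0,45]])[0].astype(int)
    k=np.zeros_like(mm);k[max(0,c[1]-60):c[1]+60,max(0,c[0]-70):c[0]+110]=mm[max(0,c[1]-60):c[1]+60,max(0,c[0]-70):c[0]+110]
    k[mask(im,(0,0,0),(4,255,255))>0]=0
    cs=sorted(cv2.findContours(k,0,2)[0],key=cv2.contourArea)[-5:]
    for q in cs: print(n,cv2.boundingRect(q),cv2.contourArea(q))
E
python3 sp.py
```

```text
[467.4 223.8  -7.2] [-0.4 -0.2 -0.7] [0.2 0.  0.1] 0.24894819670028165 20.23870289325714
wrist butt row 178 col 317.6694214876033 width below [np.int64(49), np.int64(54), np.int64(54), np.int64(53), np.int64(52)]
34 [(34.0, -2.6), (33.3, -6.1), (31.3, -16.4)]
37 [(37.0, 12.9), (36.3, 9.1), (34.1, -2.2)]
40 [(40.0, 28.4), (39.2, 24.3), (36.8, 12.1)]
side (321, 239, 11, 8) 39.0
side (328, 233, 15, 12) 68.0
side (273, 262, 13, 14) 92.5
side (293, 243, 31, 24) 192.5
side (330, 204, 41, 22) 431.5
scene (373, 228, 9, 10) 41.5
scene (301, 202, 16, 10) 43.5
scene (320, 203, 20, 15) 76.5
scene (341, 215, 24, 15) 112.0
scene (302, 174, 31, 30) 471.5
```

Emit:
{"op": "jog_arm", "data": {"commands": "0 0 0 -0.1 0;0 0 0 -0.1 0;0 0 0 -0.1 0;0 0 0 -0.1 0;0 0 0 -0.1 0;0 0 0 -0.1 0;0 0 0 -0.1 0;0 0 0 0 0"}}

```text
time_s: 20.9
ee_pos: [467.2, 223.7, 13.7]
orientation: [0.0, 0.619, 0.785, 0.0]
ft_force: [0.4, 1.4, -1.2]
gripper_width: 0.251
finger_force: 20.2
```

Emit:
{"op": "jog_arm", "data": {"commands": "0 0 0 -0.07 0;0 0 0 -0.07 0;0 0 0 -0.07 0;0 0 0 -0.07 0;0 0 0 0 0;0 0 0 0 0;0 0 0 0 0;0 0 0 0 0"}}

```text
time_s: 21.57
ee_pos: [466.9, 223.5, 21.4]
orientation: [-0.0, 0.619, 0.785, -0.0]
ft_force: [-0.3, -0.3, -0.5]
gripper_width: 0.252
finger_force: 20.1
```

```bash
python3 sp.py|head -2
```

```text
[466.9 223.5  21.4] [-0.3 -0.3 -0.5] [ 0.2  0.  -0. ] 0.25190977493225897 20.12211173772812
wrist butt row 177 col 317.8306451612903 width below [np.int64(50), np.int64(56), np.int64(54), np.int64(54), np.int64(54)]
```

```bash
cat > sl.py <<'E'
from h import *
np.set_printoptions(precision=1,suppress=True)
st=read_state();p=st["ee_pos"];print(p,st["ft_force"],st["gripper_width"],st["finger_force"])
a=2*np.arctan2(st["orientation"][2],st["orientation"][1]);X=np.array([np.cos(a),np.sin(a),0]);Y=np.array([np.sin(a),-np.cos(a),0])
for n in("side","scene"):
    im=viewer.get_image(n);C=cam(n);m=mask(im,(5,80,25),(20,255,255));ys,xs=np.nonzero(m)
    o,d=ray(C,np.c_[xs+.5,ys+.5]);t=((p-o)@Y)/(d@Y);P=o+d*t[:,None];s=(P-p)@X;z=P[:,2]
    ok=(s>-260)&(s<60)&(z>-5)&(z<300)&(abs(z-p[2]-45-.2*s)<70)
    for lo in range(-260,60,20):
        q=ok&(s>=lo)&(s<lo+20)
        if q.sum()>5: print(n,lo+10,q.sum(),"z lo/med/hi",np.percentile(z[q],[5,50,95]))
E
python3 sl.py
```

```text
[466.9 223.5  21.4] [ 0.8  0.4 -1.4] 0.2516548412675053 20.122607052326202
side -250 29 z lo/med/hi [48.6 67.3 82.8]
side -230 28 z lo/med/hi [-3.3 23.2 87. ]
side -210 31 z lo/med/hi [-3.1 18.5 60.1]
side -190 49 z lo/med/hi [ 7.9 30.6 60. ]
side -170 44 z lo/med/hi [20.8 42.  62.9]
side -150 37 z lo/med/hi [25.1 39.8 63.2]
side -130 36 z lo/med/hi [29.6 47.  60.8]
side -110 46 z lo/med/hi [28.4 42.7 60.5]
side -90 48 z lo/med/hi [32.2 48.7 64.7]
side -70 53 z lo/med/hi [35.3 51.9 66.8]
side -50 36 z lo/med/hi [37.4 47.9 63.9]
side -30 21 z lo/med/hi [38.2 46.5 54. ]
side 10 48 z lo/med/hi [46.7 62.4 78.4]
side 30 54 z lo/med/hi [49.7 64.9 80.3]
side 50 10 z lo/med/hi [63.7 72.2 80.6]
scene -250 40 z lo/med/hi [-3.2 53.  80.2]
scene -230 35 z lo/med/hi [-0.7 58.2 84.5]
scene -210 18 z lo/med/hi [-2.2 76.8 93. ]
scene -190 23 z lo/med/hi [ 8.2 35.1 61.5]
scene -170 32 z lo/med/hi [21.  46.4 77.9]
scene -150 16 z lo/med/hi [36.1 48.7 60.7]
scene -130 25 z lo/med/hi [36.1 53.7 65.7]
scene -110 17 z lo/med/hi [35.3 49.8 65. ]
scene -90 32 z lo/med/hi [37.4 53.8 70.9]
scene -70 30 z lo/med/hi [39.6 54.5 70.4]
scene -50 30 z lo/med/hi [44.5 59.  73.6]
scene -30 17 z lo/med/hi [47.1 61.2 73.6]
scene 10 22 z lo/med/hi [53.9 72.2 87.3]
scene 30 30 z lo/med/hi [55.9 71.3 85.3]
```

The spatula has already pivoted to a slant of about 8°, with the butt at about 68 mm and the tip side at about 25 mm. I'll raise it a little more to meet step 2.

Emit:
{"op": "jog_arm", "data": {"commands": "0 0 0 -0.07 0;0 0 0 -0.07 0;0 0 0 -0.07 0;0 0 0 -0.07 0;0 0 0 -0.07 0;0 0 0 0 0;0 0 0 0 0;0 0 0 0 0"}}

```text
time_s: 22.48
ee_pos: [467.0, 223.5, 32.1]
orientation: [0.0, 0.619, 0.785, 0.0]
ft_force: [-0.5, -0.4, -1.5]
gripper_width: 0.251
finger_force: 20.1
```

```bash
python3 sl.py | grep -v -e "-2[0-9]0"
```

```text
[467.  223.5  32.1] [-0.5 -0.4 -1.5] 0.2509050049346287 20.06651669740677
side -190 53 z lo/med/hi [ 1.9 24.7 55. ]
side -170 41 z lo/med/hi [ 18.9  39.8 104.3]
side -150 40 z lo/med/hi [21.9 37.6 57.1]
side -130 33 z lo/med/hi [27.8 43.2 57.5]
side -110 43 z lo/med/hi [30.5 45.2 61.2]
side -90 44 z lo/med/hi [35.7 50.7 65.6]
side -70 52 z lo/med/hi [40.5 55.8 70.7]
side -50 40 z lo/med/hi [43.6 56.8 72.4]
side -30 24 z lo/med/hi [47.9 55.7 63.4]
side 10 47 z lo/med/hi [58.3 74.2 89. ]
side 30 53 z lo/med/hi [62.6 77.9 91.9]
side 50 11 z lo/med/hi [74.6 85.5 94.4]
scene -190 27 z lo/med/hi [ 2.4 29.2 55.5]
scene -170 36 z lo/med/hi [15.5 37.7 66.6]
scene -150 12 z lo/med/hi [32.4 47.4 56.6]
scene -130 26 z lo/med/hi [34.1 51.3 65.1]
scene -110 16 z lo/med/hi [35.6 48.7 65.4]
scene -90 30 z lo/med/hi [40.5 55.5 71.4]
scene -70 31 z lo/med/hi [44.4 60.5 74.9]
scene -50 27 z lo/med/hi [51.9 65.6 79.6]
scene -30 16 z lo/med/hi [55.3 67.4 79.7]
scene 10 20 z lo/med/hi [68.  83.6 98.9]
scene 30 31 z lo/med/hi [68.9 83.9 99. ]
```

Emit:
{"op": "jog_arm", "data": {"commands": "0 0 0 -0.03 0;0 0 0 -0.03 0;0 0.2 0 -0.05 0;0 0.4 0 -0.09 0;0 0.4 0 -0.09 0;0 0.4 0 -0.09 0;0 0.4 0 -0.09 0;0 0 0 0 0", "grip_force": 50}}

```text
time_s: 23.25
ee_pos: [452.9, 282.0, 47.9]
orientation: [-0.001, 0.616, 0.787, 0.003]
ft_force: [-0.5, 0.9, -1.7]
gripper_width: 0.243
finger_force: 55.0
```

```bash
python3 sl.py | grep -v -e "-2[0-9]0"; python3 - <<'E'
from h import *
im=cv2.imread("pics/sc4.png");C=cam("scene");m=mask(im,(0,150,80),(6,255,255))
k=np.zeros_like(m);k[275:325,380:420]=m[275:325,380:420];ys,xs=np.nonzero(k);print("jar",plane(C,[[xs.mean(),ys.min()+8]],120))
E
```

```text
[452.9 282.   47.9] [-0.5  0.9 -1.7] 0.2427329082763086 55.048885345458984
side -190 51 z lo/med/hi [14.9 43.5 65.6]
side -170 45 z lo/med/hi [28.1 45.7 67.6]
side -150 53 z lo/med/hi [37.4 55.5 70.6]
side -130 50 z lo/med/hi [41.8 55.6 72.3]
side -110 49 z lo/med/hi [46.9 63.2 77.1]
side -90 52 z lo/med/hi [49.9 64.2 81.1]
side -70 57 z lo/med/hi [54.4 70.  85.4]
side -50 48 z lo/med/hi [61.1 75.2 89.1]
side -30 27 z lo/med/hi [63.8 73.  81.2]
side 10 49 z lo/med/hi [ 74.5  89.7 104.7]
side 30 60 z lo/med/hi [ 78.2  94.5 108.6]
side 50 8 z lo/med/hi [ 91.5  98.2 108.3]
scene -190 42 z lo/med/hi [17.  51.6 76.2]
scene -170 22 z lo/med/hi [31.3 50.1 77.3]
scene -150 31 z lo/med/hi [45.  60.1 76.9]
scene -130 30 z lo/med/hi [48.2 62.9 77.5]
scene -110 30 z lo/med/hi [51.5 66.3 81.9]
scene -90 29 z lo/med/hi [57.7 71.  85.3]
scene -70 28 z lo/med/hi [63.7 76.9 89.6]
scene -50 30 z lo/med/hi [67.2 81.3 95.1]
scene -30 22 z lo/med/hi [70.2 81.7 98. ]
scene 10 26 z lo/med/hi [ 79.5  96.9 111.6]
scene 30 33 z lo/med/hi [ 82.5  97.5 112.9]
jar [[627.1803636  464.23429593 120.        ]]
```

Emit:
{"op": "jog_arm", "data": {"commands": "0 0.4 0 -0.09 0;0 0.5 0 -0.12 0;0 0.5 0 -0.12 0;0 0.5 0 -0.12 0;0 0.5 0 -0.12 0;0 0.5 0 -0.12 0;0 0.5 0 -0.12 0;0 0.5 0 -0.12 0"}}

```text
time_s: 24.02
ee_pos: [427.5, 389.4, 74.0]
orientation: [0.001, 0.619, 0.785, -0.0]
ft_force: [0.0, 0.3, -1.8]
gripper_width: 0.241
finger_force: 55.0
```

Emit:
{"op": "jog_arm", "data": {"commands": "0 0.4 0 -0.09 0;0 0.3 0 -0.07 0;0 0 0 0 0;0 0 0 0 0;0 0 0 0 0;0 0 0 0 0;0 0 0 0 0;0 0 0 0 0"}}

```text
time_s: 24.68
ee_pos: [422.5, 409.3, 78.6]
orientation: [0.0, 0.619, 0.785, -0.0]
ft_force: [0.6, -1.1, -0.8]
gripper_width: 0.238
finger_force: 55.0
```

```bash
python3 sl.py | grep side
```

```text
side -250 86 z lo/med/hi [29.4 57.2 83.3]
side -230 89 z lo/med/hi [34.  60.9 87.1]
side -210 92 z lo/med/hi [38.3 64.5 92.2]
side -190 87 z lo/med/hi [43.2 71.7 96.2]
side -170 73 z lo/med/hi [ 60.   81.5 101.7]
side -150 59 z lo/med/hi [ 69.1  85.1 100.3]
side -130 60 z lo/med/hi [ 72.8  88.3 103.5]
side -110 59 z lo/med/hi [ 77.9  93.5 107.9]
side -90 61 z lo/med/hi [ 82.5  96.8 112.5]
side -70 63 z lo/med/hi [ 86.  102.  115.9]
side -50 65 z lo/med/hi [ 91.3 106.3 121.3]
side -30 50 z lo/med/hi [ 94.7 106.3 118.5]
side 10 49 z lo/med/hi [106.6 120.9 135.4]
side 30 71 z lo/med/hi [108.9 124.5 138.8]
side 50 53 z lo/med/hi [127.8 190.1 202.8]
```

The blade is now fully visible and inside the bay, so I'll lift straight up.

Emit:
{"op": "jog_arm", "data": {"commands": "0 0.1 0 -0.15 0;0 0.1 0 -0.15 0;0 0.1 0 -0.2 0;0 0 0 -0.2 0;0 0 0 -0.2 0;0 0 0 -0.2 0;0 0 0 -0.2 0;0 0 0 0 0"}}

```text
time_s: 25.45
ee_pos: [420.6, 419.8, 119.6]
orientation: [0.0, 0.619, 0.785, 0.001]
ft_force: [-0.4, 1.7, -1.3]
gripper_width: 0.241
finger_force: 55.1
```

Emit:
{"op": "jog_arm", "data": {"commands": "0 0 0 -0.3 0;0 0 0 -0.5 0;0 0 0 -0.6 0;0 0 0 -0.6 0;0 0 0 -0.6 0;0 0 0 -0.5 0;0 0 0 -0.3 0;0 0 0 0 0"}}

```text
time_s: 26.12
ee_pos: [420.4, 420.2, 222.3]
orientation: [0.0, 0.619, 0.785, 0.002]
ft_force: [-0.2, 0.3, -0.3]
gripper_width: 0.241
finger_force: 55.1
```

Emit:
{"op": "jog_arm", "data": {"commands": "0 0 0 0 0;0 0 0 0 0;0 0 0 0 0;0 0 0 0 0;0 0 0 0 0;0 0 0 0 0;0 0 0 0 0;0 0 0 0 0"}}

```text
time_s: 26.78
ee_pos: [419.9, 418.9, 219.7]
orientation: [-0.0, 0.619, 0.785, -0.0]
ft_force: [-0.4, -0.1, -0.6]
gripper_width: 0.242
finger_force: 55.1
```

```bash
sed -i 's/s>-260/s>-320/;s/range(-260/range(-320/' sl.py; python3 sl.py; python3 - <<'E'
from h import *
for n in("scene","side"):
    im=viewer.get_image(n);C=cam(n);m=mask(im,(55,90,30),(85,255,255));u,v=proj(C,[403,-314,60])[0].astype(int)
    k=np.zeros_like(m);k[v-45:v+45,u-45:u+45]=m[v-45:v+45,u-45:u+45];ys,xs=np.nonzero(k);print(n,xs.min(),xs.max(),ys.min(),ys.max())
E
```

```text
[419.9 418.9 219.7] [-0.4 -0.1 -0.6] 0.24176056289426104 55.07929265499115
side -290 11 z lo/med/hi [166.9 172.1 179.1]
side -270 50 z lo/med/hi [170.9 183.1 201.1]
side -250 84 z lo/med/hi [176.6 197.2 220.1]
side -230 91 z lo/med/hi [181.1 204.1 225.6]
side -210 93 z lo/med/hi [184.9 207.9 229.2]
side -190 90 z lo/med/hi [190.6 213.6 234.3]
side -170 73 z lo/med/hi [204.2 222.1 239.3]
side -150 62 z lo/med/hi [212.8 226.9 239.5]
side -130 63 z lo/med/hi [217.8 230.6 244.2]
side -110 66 z lo/med/hi [221.5 234.6 248.7]
side -90 68 z lo/med/hi [226.4 239.4 252.3]
side -70 67 z lo/med/hi [230.4 243.4 256.4]
side -50 71 z lo/med/hi [234.6 248.1 261.3]
side -30 69 z lo/med/hi [239.3 251.2 263.6]
side 10 55 z lo/med/hi [248.7 262.9 275.9]
side 30 122 z lo/med/hi [211.2 258.7 278.3]
side 50 183 z lo/med/hi [208.4 239.1 272.5]
scene -270 27 z lo/med/hi [166.8 182.2 211.2]
scene -250 75 z lo/med/hi [171.3 203.2 232.7]
scene -230 77 z lo/med/hi [176.6 207.6 238. ]
scene -210 79 z lo/med/hi [180.4 211.  241.6]
scene -190 81 z lo/med/hi [182.9 214.9 245.2]
scene -170 64 z lo/med/hi [200.9 226.  250.1]
scene -150 39 z lo/med/hi [217.7 231.  244.7]
scene -130 38 z lo/med/hi [222.  235.4 249.2]
scene -110 39 z lo/med/hi [225.2 238.8 252.2]
scene -90 40 z lo/med/hi [228.4 242.9 257.1]
scene -70 40 z lo/med/hi [234.1 247.2 260.6]
scene -50 41 z lo/med/hi [238.8 252.4 265.3]
scene -30 44 z lo/med/hi [243.4 257.6 270.5]
scene -10 17 z lo/med/hi [246.9 258.2 271.9]
scene 10 21 z lo/med/hi [255.6 268.3 281.3]
scene 30 45 z lo/med/hi [255.4 270.2 283.7]
scene 264 298 125 163
side 468 473 199 211
```

```bash
python3 -c "
from workcell import env
print(env.sign_off())"
```

```text
the job is handed in; nothing more can be done
None
```

The job is handed in, with no verdict shown: the lantern stands upright on the cork mat, and the gripper holds the spatula with its lowest end about 120 mm above the wire deck, after the first grip on the lantern closed on nothing and had to be redone lower.

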